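Load a wooden box lid into the print jig, rim down

TASK

Load the wooden box lid that is standing on its edge into the grey jig on the press bed, ready for printing: it must lie flat on the bed with its closed, smooth face up and its hollow side down, pushed fully home against the back of the jig's cut-out. Let go of it there, and leave the other things on the bench where they are.

Things in the scene. Friction and masses are not known exactly. Their poses are not given: they have to be found in the camera images.
- lid: Light wooden box lid, a shallow tray 110 x 90 x 30 mm, 0.07 to 0.14 kg: one closed smooth face (6 mm panel), the other side hollow, rim wall 8 mm thick. Starts standing on a long (110 x 30 mm) side on the bed, left or right of the jig. Origin: centre of the side it stands on at the start; z runs 90 mm to the opposite side (up at the start), y along the 110 mm length, x out of the closed face.
- lid_face (a point): Centre of the lid's closed outer face (x = +15, z = +45 mm in the lid's frame), same axes as lid; x points up when the lid lies as wanted. The rim's edge is 30 mm behind this face. At the start the face is turned up to 1.9 rad from facing the robot (-x). The standing lid can be gripped across its 30 mm from above, and topples when pushed 20 mm below its top.
- jig: Fixed grey plastic sheet 9 mm thick, 165 x 230 mm, on the press bed, with a three-sided cut-out (through to the bed) open towards the robot. Origin: on the bed, 18 mm above the table, at the centre of the lid's final place; x points into the cut-out, z up; turned up to 0.3 rad. The lid goes in with its 110 mm length along y; seated it spans x = -45 to +45 mm, its closed face 30 mm above the bed.
- jig_mouth (a point): Middle of the cut-out's open mouth, on the bed, at x = -75 mm of the jig's frame; same axes as jig. The cut-out is 160 mm wide here, narrows evenly to 117 mm at x = -20 mm, then runs straight to the back stop at x = +45 mm. The bed in front of the mouth is flat and clear.
- press: Press bed: fixed white-topped board 460 x 800 mm, 18 mm thick, 0.38 m to 0.84 m ahead of the robot; its top is 18 mm above the table. Two steel hinge clamps about 120 mm tall stand on its far edge, 0.2 m left and right of the middle. Origin: centre of its underside.
- box: Bystander: open wooden box bottom, 110 x 90 x 55 mm, standing open side up on the bed on the other side of the jig from the lid. Origin: centre of its underside.
- tape: Bystander: roll of tape lying flat on the bed, 100 mm across, 24 mm high. Origin: centre of its underside.
- can: Bystander: spray can 60 mm across, 170 mm tall, on the far right of the bed. Origin: centre of its underside.
- tub: Bystander: closed ink tub 90 mm across, 84 mm tall, on the far left of the bed. Origin: centre of its underside.
- knife: Bystander: ink knife 260 mm long with a wooden handle, lying on the table left of the bed.
- squeegee: Bystander: wooden squeegee 170 mm long, lying in the screen frame right of the bed.
Things that resemble listed ones, but are neither listed nor needed, are in the scene too. What is shaped like the lid but red is not meant.

How it is judged (in metres and radians):
At the end, for the whole second after the job is handed in: The lid lies at rest in the jig's cut-out, flat on the press bed (within 0.06 rad and 3 mm) with its closed face up and its length across the cut-out (within 0.09 rad), no more than 4 mm short of the back stop and within 6 mm of the middle (angle between lid's own x axis and vertical below 0.06 rad and x of lid_face in the frame of jig between -0.004 and 0.004 m and y of lid_face in the frame of jig between -0.006 and 0.006 m and z of lid_face in the frame of jig between 0.027 and 0.033 m and angle between the y axis of lid and the y axis of jig, either way round below 0.09 rad and linear speed of lid below 0.01 m/s); the robot touches nothing.
It fails at once if another thing on the bench was pushed or lifted more than 25 mm from its place (distance of any of box, tape, can, tub, knife, squeegee from where it was at the start of the episode above 0.025 m).
It also fails if it takes over 64 s, if anything falls off the work surface, if the arm or the gripper's body presses on something with over 40 N, if the wrist force passes 120 N, or if a joint passes its speed limit or range.

ROBOT

A 6-joint arm with a two-finger parallel gripper is mounted at the origin on the work surface. World frame = base frame: x ahead of the robot, y to its left, z up, the work surface at z = 0. Lengths are in mm, angles in rad, forces in N, time in s.
With the tool pointing down it reaches from about 300 to 775 mm from the base axis. Payload 14.6 kg.
Tool frame: the origin (TCP) lies on the centre line of the jaws, within the pads' length; the fingertips stand 22 mm ahead of it and the grasp point (between the pads) lies 3 mm ahead of it (manip.tcp_to_tips is the distance from the TCP to the fingertips, in mm); z points along the fingers, y is the direction in which the jaws open and shut (so a half turn about z gives the same grasp; the last joint's range is limited). The gripper opens to 94 mm and grips with 3 to 60 N. Pads are 16 mm wide; open, the fingers measure 119 mm over their backs; the gripper's body (75 mm by 177 mm) begins 78 mm behind the grasp point.
Start: joints at [-1.306, 0.3, 1.521, -0, 1.321, -0.067], TCP at [179.153, -519.994, 227.446] pointing down, gripper open.
Joint ranges: [-3.03, 3.03], [-0.79, 2.21], [0.23, 2.52], [-1.04, 4.18], [0, 3.07], [-2.55, 2.55]. Speed limits (rad/s): [2.22, 2.22, 2.57, 3.14, 3.14, 3.14].

INTERFACE

Orientations are given as [roll, pitch, yaw] about the fixed x, y, z axes, in that order (R = Rz(yaw) Ry(pitch) Rx(roll)).
In Python, from cell import manip, vision, workorder gives the robot as it stands.
- The arm moves only by the tool carry_out, never from a script. Its argument "deltas" is a list of rows, each a list of 3 entries, a list of its own where there are three numbers: the shift along the tool's x, y, z in cm, then the turn about the tool's z in degrees, then the opening, from 0 (shut) to 1 (fully open). A call has 1 to 20 rows; each row shifts and turns the commanded pose from where the row before left it, along the tool's axes as they then stand; what a row does not reach is not made up. A row lasts 1/12 s, in which the tool goes at most 41.7 mm and 7.16 degrees, less where a joint would pass 70% of its speed; a pose out of reach is approached as far as the arm can. A call with a gripper value outside its range is refused whole. The fingers move at their own pace and stop on an object; "grip_force" is the grip in N (left out, the last holds). Time passes only in rows, so rows that do not move let the fingers close. It gives the time, the measured TCP pose, the force and the opening at its end, in the units of the state.
- manip.read_state(): the state, without advancing time (a new reading comes with each control period).
- vision.camera(name): name is "scene" or "top" or "wrist"; returns (picture, depth): 400x640x3 uint8, red, green, blue; 400x640 float32, mm along the optical axis (not along the pixel's ray), 0 where there is no reading.
- vision.calibration(name): a dict with "mtx" (3x3 intrinsics, pixels), "eye" and "orientation" of the camera in the world. Camera axes: x right, y down, z forward; pixel columns grow to the right and rows downward; lengths in mm; the calibration is good to about 2 mm. A picture is of the moment at which its call begins: read the wrist's pose just before it. calibration takes no time and is no camera call; for the wrist camera it gives the pose at the moment of the call.
- workorder.sign_off(): hands the job in, once; it reports no verdict.
The state is a dict: "clock": time; "joints": joint angles; "qd": joint speeds; "effort": joint torques, N m; "eef_pos": TCP position; "eef_rot": TCP orientation; "wrist_force": force on the tool from outside, world axes, zero at the start; "moment": the same for the moment, N m; "finger_gap": finger opening in mm.
Only numpy, scipy, OpenCV 4.12 (cv2) and the standard library are available. Lean on these libraries where they do the work, as an engineer would, in place of code of your own. Each camera call takes 0.05 s, during which the arm holds its last target.

## Working session

There is one attempt and no reset: what is moved stays moved. The work goes in short steps, Python scripts to look and compute and a tool call to move; the robot and the scene stay as the last step left them, time stands still between calls to the robot, and variables do not carry over. Pictures are saved under pics/ and viewed, and the job is handed in when it is done.

Besides the shell and the picture viewer there is one more tool, called after "Request:" as name([rows], argument=value, ...), one row to a line, values as JSON. carry_out: Moves the arm, as the interface text tells. Its arguments: {"type":"object","properties":{"deltas":{"type":"array","items":{"type":"array"}},"grip_force":{"type":"number"}},"required":["deltas"]}

```bash
mkdir -p pics; ls
python3 - <<'E'
from cell import manip, vision, workorder
import cv2,numpy as np
print(manip.read_state())
for n in ["scene","top"]:
    p,d=vision.camera(n); np.savez(f"pics/{n}0.npz",p=p,d=d)
    cv2.imwrite(f"pics/{n}0.png",p[:,:,::-1])
    c=vision.calibration(n); print(n,c)
E
```

```text
pics
{'clock': 0.0, 'joints': array([-1.30560400e+00,  3.00436949e-01,  1.52160419e+00,  4.07626301e-06,
        1.32067826e+00, -6.66179973e-02]), 'qd': array([ 0.00108884, -0.00017192,  0.00090761,  0.00011159,  0.00262075,
       -0.00053568]), 'effort': array([-3.99601804e-04, -5.31803334e+01, -3.52735984e+01,  7.07626529e-02,
        2.43773824e-02, -9.84309509e-05]), 'eef_pos': array([ 179.09064454, -519.76991618,  226.89526919]), 'eef_rot': array([-3.14046867e+00, -7.89457571e-05,  3.31809268e-01]), 'wrist_force': array([-1.39468148,  0.04028941, -0.81819401]), 'moment': array([-0.01657962,  0.00282567,  0.02562286]), 'finger_gap': 93.92161684712076}
scene {'mtx': array([[378.1441034 ,   0.        , 330.16090401],
       [  0.        , 378.1441034 , 203.20849868],
       [  0.        ,   0.        ,   1.        ]]), 'eye': array([1350.1993492 ,  376.30115534,  817.04784245]), 'orientation': array([-2.25865365,  0.01349887,  1.95580327])}
top {'mtx': array([[483.06575537,   0.        , 318.44959824],
       [  0.        , 483.06575537, 193.14632477],
       [  0.        ,   0.        ,   1.        ]]), 'eye': array([ 426.55919797,    7.55044961, 1690.98420158]), 'orientation': array([-3.09199292e+00,  2.93281502e-03, -1.57107765e+00])}
```

View pics/scene0.png

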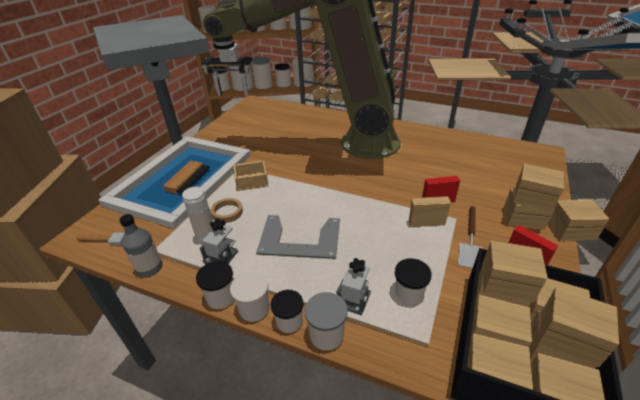

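View pics/top0.png

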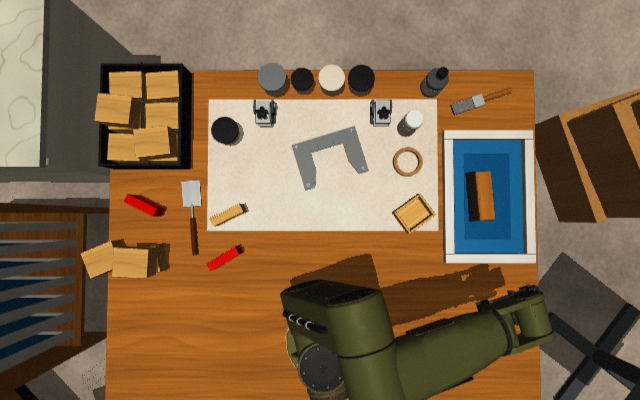

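```bash
cat > h.py <<'E'
import numpy as np,cv2
from scipy.spatial.transform import Rotation as R
from cell import manip, vision, workorder
def pts(d,c,mask=None):
    v,u=np.nonzero((d>0) if mask is None else (mask&(d>0)))
    z=d[v,u]; m=c["mtx"]
    P=np.c_[(u-m[0,2])/m[0,0]*z,(v-m[1,2])/m[1,1]*z,z]
    return R.from_euler('xyz',c["orientation"]).apply(P)+c["eye"],u,v
def cast(u,v,c,zp):
    m=c["mtx"]; r=R.from_euler('xyz',c["orientation"]).apply([(u-m[0,2])/m[0,0],(v-m[1,2])/m[1,1],1.])
    return c["eye"]+r*(zp-c["eye"][2])/r[2]
E
python3 - <<'E'
from h import *
a=np.load("pics/top0.npz");b=np.load("pics/scene0.npz")
t=cv2.resize(a['p'][190:245,195:265],None,fx=8,fy=8,interpolation=cv2.INTER_CUBIC)[:, :, ::-1]
s=cv2.resize(b['p'][170:235,395:470],None,fx=8,fy=8,interpolation=cv2.INTER_CUBIC)[:, :, ::-1]
cv2.imwrite("pics/ct.png",t);cv2.imwrite("pics/cs.png",s)
c=vision.calibration("top")
P,u,v=pts(a['d'],c)
# jig: by height & colour
img=a['p'].astype(int)
H=np.zeros((400,640,3));H[v,u]=P
print("bed z",np.median(H[200:225,300:380,2]),"table",np.median(H[240:260,150:190,2]))
m=(abs(img.max(2)-img.min(2))<25)&(img.mean(2)>80)&(img.mean(2)<170)
mm=np.zeros_like(m);mm[120:195,285:375]=m[120:195,285:375]
cs,_=cv2.findContours(mm.astype(np.uint8),cv2.RETR_EXTERNAL,cv2.CHAIN_APPROX_NONE)
k=max(cs,key=cv2.contourArea);print(cv2.contourArea(k))
for p in cv2.approxPolyDP(k,2.5,True)[:,0]: print(p,cast(*p,c,27.).round(1))
# lid top
reg=np.zeros_like(m);reg[195:235,200:260]=1
z=H[...,2]
lm=reg&(z>95)&(z<125)
print(lm.sum()); q=H[lm]; print(q[:,2].mean(),cv2.minAreaRect(q[:,:2].astype(np.float32)))
for r in range(200,232): print(r,z[r,205:256:2].round().astype(int))
E
```

```text
bed z 16.924980003759174 table 0.37364711035513665
1775.5
[354 126] [ 742.5 -111.1   27. ]
[292 145] [676.3 104.1  27. ]
[305 189] [523.5  58.8  27. ]
[315 185] [537.3  24.3  27. ]
[315 167] [599.7  24.3  27. ]
[310 153] [648.4  41.6  27. ]
[342 142] [686.6 -69.3  27. ]
[359 173] [ 578.8 -127.7   27. ]
[368 170] [ 589.2 -158.9   27. ]
315
106.47814270502354 ((434.6982421875, 316.3497619628906), (30.33942413330078, 110.35804748535156), 25.838178634643555)
200 [-5 14 12 17 15 19 22 10 20 16 19 17 15 12 18 16 13 18 10 16 22 20 13  7
 20 21]
201 [ 1 23 21 13 20 11 15 22 16 14 19 16 21 14 18 18 21 13 17 23 16 15 15 15
 19 13]
202 [ 4 12  9 13 19 20 23 14 18 21 24 19 14 17 18 21 12 18 12 21 20 20 14 13
 22 21]
203 [-7 15 13 19 19 22 13 15 16 13 10 20 21 14 10 19 11 16 12 14 14 15 17 14
 14 15]
204 [  1  19  12  10  12  15  17  20  16   9  16  15  22  23  15  19  25 105
  74  16  15  17  17  18  16  16]
205 [  0  11  14  18  17  22  17  14  13  16  12  15  19  10  24  18  98 101
  82  31  14  19  17  18  14  16]
206 [ -2  21  18  23  22  17  12  14  17  14  14  12  13  25  19 106 110 108
  
[... 2002 characters left out ...]
22  14  26  14  13  18  16]
225 [  0  15  18  17 105 102  70  30   7  17  22  12  16  12  18  18  21  15
  19  23  22  20  15  22  21  19]
226 [  5  18  12  11 104  15  16  17  10  16  18  21  17  19  13  19  20  17
  15  14  17  18  18  22  19  16]
227 [ 2 22 18 22 15 21 18 21 16 19 10 19 14 12 15 19 13 16 15 16 23 17 13 20
 23 18]
228 [ 5 16 13 20 16 19 20 21 16 24 13 16 23 13 19 20 15 18 26 16 14 15 15 15
 12 21]
229 [ 6 17 12 10 18 19 14 15 14 19  8 12 19 14 14 16 15 19 18 20 23 21 22 15
 13 21]
230 [-1 20 11 21 18 12 19 18 14 17 20 20 15 17 21 18 16 24 10 18 15 17 11 14
 19 20]
231 [  3  -1   2  -5   1  -4   5 -11 -10   1  -2  -5  -8  -3   4   1  -2  -1
  -7  -1  -1   1   0   7   3  -4]
```

View pics/ct.png

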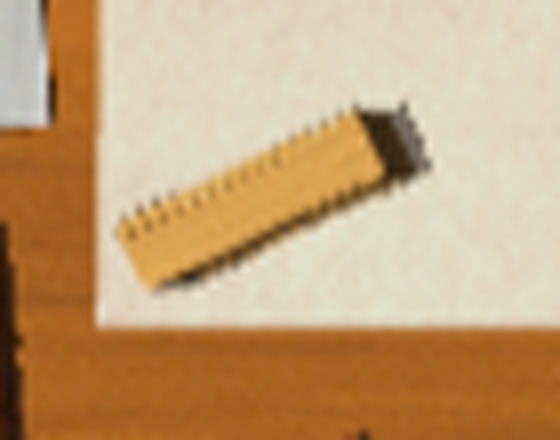

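View pics/cs.png

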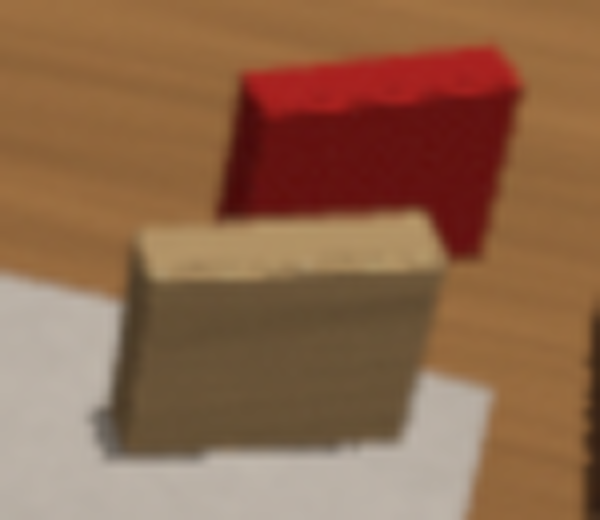

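Run:
```python
from h import *
b=np.load("pics/scene0.npz");c=vision.calibration("scene")
P,u,v=pts(b['d'],c);H=np.zeros((400,640,3));H[v,u]=P
th=np.radians(25.84);n=np.array([np.cos(th),np.sin(th)])
D=(H[...,:2]-[434.7,316.35])@n
for r in range(196,230): print(r,D[r,408:452:2].round().astype(int))
```

```text
196 [-162 -162 -158 -159 -158 -156 -162 -131 -120 -105 -104 -105 -110 -108
 -110 -108 -107 -110 -111 -114 -114 -114]
197 [-157 -152 -156 -155 -156 -154 -151 -132 -121 -101 -103 -106 -103 -108
 -106 -109  -14  -15  -13  -10  -12 -108]
198 [-151 -151 -149 -150 -154 -145  -16  -16  -15  -12  -14  -15  -11  -15
  -10   -8  -12  -11   -6   -6   -8 -110]
199 [-142 -141  -13  -12  -14  -11  -12  -11   -7  -11   -7   -6   -9   -8
   -8   -7   -7   -7   -6   -5   -3 -113]
200 [-141 -139   -6   -8   -5   -4   -8   -3   -6   -5   -5   -2   -5   -3
   -3    0   -2   -2   -1    0    0 -113]
201 [-130 -130   -7   -2   -3   -1    1   -2   -2   -2   -3    1    2    1
    3    3    7    4    5    5    8 -112]
202 [-129 -124   -4    4    3    1    1    0    4    4    4    5    5    6
    6    7    6   10    8    9   10   11]
203 [-124 -125   -5    4    7    7    8   10    5   10   10   12    8   14
    9   14   14   15   14   14   11   13]
204 [-121 -121   -2   12   12   12   14   14   14   15   14   13   16   12
   16   15   20   16   14   17   17   15]
205 [-115 -111    1   14   17   14   15   15   
[... 1643 characters left out ...]
15  16  18  14  16  14  14  15  12  12
  14  15  -5  -6]
222 [-10   8  16  15  15  14  14  12  19  15  15  14  13  16  17  11  16  15
  15  12   0  -2]
223 [-4  4 16 16 16 15 14 14 13 15 12 15 15 15 15 15 18 15 16  4  4  7]
224 [-4  9 15 14 16 12 14 14 16 15 16 17 16 14 16 14 14 13 15  7  9  8]
225 [ 6 11 16 12 15 15 17 13 14 17 18 12 12 13 16 13 14 13 13 14 18 15]
226 [ 8 11 16 17 15 14 15 15 14 15 12 15 15 15 14 16 16 17 17 19 18 25]
227 [  16   12   14   17   13   16   16   16   18   21   16   20   18   20
   21   21   21   22   20   22 -529   26]
228 [22 18 18 18 21 21 21 20 21 24 22 23 24 26 22 24 24 26 25 24 29 29]
229 [20 21 24 22 22 25 24 24 23 26 27 28 27 30 27 29 31 28 31 31 28 32]
```

```bash
cat >> h.py <<'E'
def delta(target,yaw=None):
    s=manip.read_state();r=s['eef_rot'];M=R.from_euler('xyz',r).as_matrix()
    d=M.T@(np.array(target,float)-s['eef_pos'])/10
    print("pos",s['eef_pos'].round(1),"rot",np.round(r,4),"t",round(s['clock'],2),"F",s['wrist_force'].round(1),"gap",round(s['finger_gap'],1))
    print("tool delta cm",d.round(2),"rows>=",np.linalg.norm(d)/4.17, "turn deg", None if yaw is None else np.degrees(-(yaw-r[2])).round(2))
E
python3 - <<'E'
from h import *
a=np.load("pics/top0.npz");c=vision.calibration("top");img=a['p'].astype(int)
m=(abs(img.max(2)-img.min(2))<25)&(img.mean(2)>80)&(img.mean(2)<170)
mm=np.zeros_like(m);mm[120:195,285:375]=m[120:195,285:375]
v,u=np.nonzero(mm)
X=np.array([cast(x,y,c,27.)[:2] for x,y in zip(u,v)])
k=cv2.minAreaRect(X.astype(np.float32));print(k)
cv2.imwrite("pics/jm.png",cv2.resize(np.hstack([a['p'][115:200,280:380,::-1],np.dstack([mm[115:200,280:380]*255]*3).astype(np.uint8)]),None,fx=4,fy=4,interpolation=0))
delta([400,0,227])
E
```

```text
((642.6766357421875, -60.376495361328125), (165.4825897216797, 301.1477355957031), 17.175312042236328)
pos [ 179.1 -519.8  226.9] rot [-3.1405 -0.      0.3317] t 0.1 F [ 0.2 -0.2 -0.8] gap 93.9
tool delta cm [ 3.782e+01 -4.195e+01  4.000e-02] rows>= 13.544503210661167 turn deg None
```

View pics/jm.png

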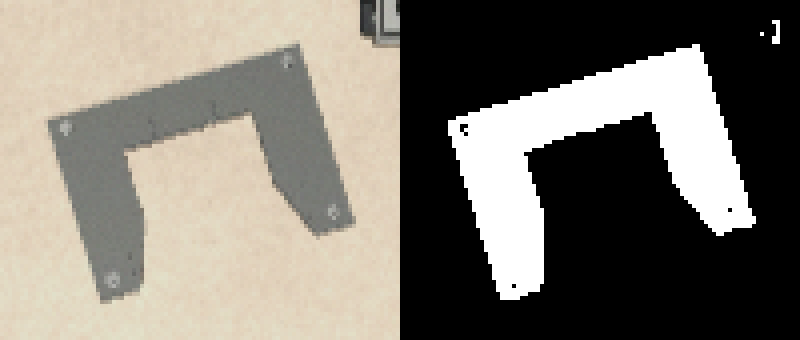

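The enlarged crop shows the grey jig clearly, with its cut-out opening to the lower right (jig spans about u 292–368, v 126–189 in the top view). The mask picked up a stray bit of clamp, so I'll keep only the largest blob.

Run:
```python
from h import *
a=np.load("pics/top0.npz");c=vision.calibration("top");img=a['p'].astype(int)
m=(abs(img.max(2)-img.min(2))<25)&(img.mean(2)>80)&(img.mean(2)<170)
mm=np.zeros_like(m);mm[120:195,285:375]=m[120:195,285:375]
n,l,st,_=cv2.connectedComponentsWithStats(mm.astype(np.uint8))
mm=l==1+np.argmax(st[1:,4])
v,u=np.nonzero(mm)
X=np.array([cast(x,y,c,27.)[:2] for x,y in zip(u,v)])
k=cv2.minAreaRect(X.astype(np.float32));print(k)
th=np.radians(k[2]); 
for t in (th,):
    ex=np.array([np.cos(t),np.sin(t)]);ey=np.array([-ex[1],ex[0]])
    q=(X-k[0])@np.c_[ex,ey]; print(q.min(0),q.max(0))
    # back edge of cut-out: in central strip, min x
    s=abs(q[:,1])<35; print("strip x",q[s,0].min(),q[s,0].max())
    for lo,hi in((-75,-55),(-10,20)):
        w=q[(q[:,0]>lo)&(q[:,0]<hi)]; print(lo,w[w[:,1]>0][:,1].min(),w[w[:,1]<0][:,1].max())
delta([400,0,227])
```

```text
((632.2966918945312, -26.429000854492188), (165.4457550048828, 230.3011016845703), 17.247203826904297)
[ -82.72284161 -115.15056775] [ 82.72290872 115.1505458 ]
strip x 36.97836442757392 82.60445536801193
-75 70.45850975196734 -70.632422371912
-10 58.33893055460088 -57.578802038934555
pos [ 179.1 -519.8  226.9] rot [-3.1405 -0.      0.3317] t 0.1 F [ 0.2 -0.2 -0.8] gap 93.9
tool delta cm [ 3.782e+01 -4.195e+01  4.000e-02] rows>= 13.544503210661167 turn deg None
```

Request:
carry_out([
  [[2.1, -2.33, 0], 0, 1],
  [[2.1, -2.33, 0], 0, 1],
  [[2.1, -2.33, 0], 0, 1],
  [[2.1, -2.33, 0], 0, 1],
  [[2.1, -2.33, 0], 0, 1],
  [[2.1, -2.33, 0], 0, 1],
  [[2.1, -2.33, 0], 0, 1],
  [[2.1, -2.33, 0], 0, 1],
  [[2.1, -2.33, 0], 0, 1],
  [[2.1, -2.33, 0], 0, 1],
  [[2.1, -2.33, 0], 0, 1],
  [[2.1, -2.33, 0], 0, 1],
  [[2.1, -2.33, 0], 0, 1],
  [[2.1, -2.33, 0], 0, 1],
  [[2.1, -2.33, 0], 0, 1],
  [[2.1, -2.33, 0], 0, 1],
  [[2.1, -2.33, 0], 0, 1],
  [[2.1, -2.33, 0], 0, 1],
  [[0, 0, 0], 0, 1],
])

```text
clock: 1.68
eef_pos: [400.9, 3.2, 227.3]
eef_rot: [-3.141, -0.0, 0.335]
wrist_force: [0.1, 0.4, 0.3]
finger_gap: 93.8
```

Run:
```python
from h import *
p,d=vision.camera("wrist"); cv2.imwrite("pics/w1.png",p[:,:,::-1]);print(vision.calibration("wrist"))
delta([345,230,227],2.022)
delta([434.7,316.35,227],2.022)
```

```text
{'mtx': array([[330.18493716,   0.        , 323.82640126],
       [  0.        , 330.18493716, 202.38579914],
       [  0.        ,   0.        ,   1.        ]]), 'eye': array([479.72647975,  29.42874869, 383.45625947]), 'orientation': array([ 2.85275461e+00, -5.00741192e-04, -1.23618231e+00])}
pos [400.2   1.5 227.1] rot [-3.1412e+00  7.0000e-04  3.3560e-01] t 1.73 F [-0.5 -0.8 -0.3] gap 94.2
tool delta cm [ 2.310e+00 -2.339e+01  2.000e-02] rows>= 5.637129159745272 turn deg -96.62
pos [400.2   1.5 227.1] rot [-3.1412e+00  7.0000e-04  3.3560e-01] t 1.73 F [-0.5 -0.8 -0.3] gap 94.2
tool delta cm [ 1.363e+01 -2.859e+01  2.000e-02] rows>= 7.595456868109366 turn deg -96.62
```

View pics/w1.png

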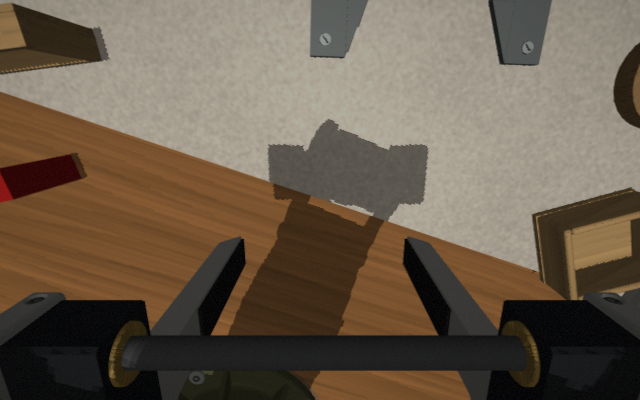

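Run:
```python
from h import *
delta([270,225,227])
```

```text
pos [400.2   1.5 227.1] rot [-3.1412e+00  7.0000e-04  3.3560e-01] t 1.73 F [-0.5 -0.8 -0.3] gap 94.2
tool delta cm [ -4.93 -25.39   0.03] rows>= 6.202729841377547 turn deg None
```

Request:
carry_out([
  [[-0.5, -2.5, 0], 0, 1],
  [[-0.5, -2.5, 0], 0, 1],
  [[-0.5, -2.5, 0], 0, 1],
  [[-0.5, -2.5, 0], 0, 1],
  [[-0.5, -2.5, 0], 0, 1],
  [[-0.5, -2.5, 0], 0, 1],
  [[-0.5, -2.5, 0], 0, 1],
  [[-0.5, -2.5, 0], 0, 1],
  [[-0.5, -2.5, 0], 0, 1],
  [[-0.5, -2.5, 0], 0, 1],
  [[0, 0, 0], 0, 1],
  [[0, 0, 0], 0, 1],
])

```text
clock: 2.73
eef_pos: [271.0, 219.6, 227.3]
eef_rot: [3.141, 0.0, 0.334]
wrist_force: [0.6, -0.7, -0.7]
finger_gap: 93.9
```

Run:
```python
from h import *
p,d=vision.camera("wrist"); c=vision.calibration("wrist")
cv2.imwrite("pics/w2.png",p[:,:,::-1])
P,u,v=pts(d,c);H=np.full((400,640,3),np.nan);H[v,u]=P
th=np.radians(25.84);n=np.array([np.cos(th),np.sin(th)]);D=(H[...,:2]-[434.7,316.35])@n
L=(H[...,:2]-[434.7,316.35])@np.array([n[1],-n[0]])
s=(abs(L)<35)&(H[...,2]>35)&(H[...,2]<85)&(abs(D)<30)
print(s.sum(),np.percentile(D[s],[5,25,50,75,95]))
t=(H[...,2]>100)&(H[...,2]<116)&(abs(L)<75)&(abs(D)<40)
print(cv2.minAreaRect(H[t][:,:2].astype(np.float32)),np.median(H[t][:,2]))
delta([434.7,316.35,180],2.022)
```

```text
Traceback (most recent call last):
IndexError: index -1 is out of bounds for axis 0 with size 0
```

View pics/w2.png

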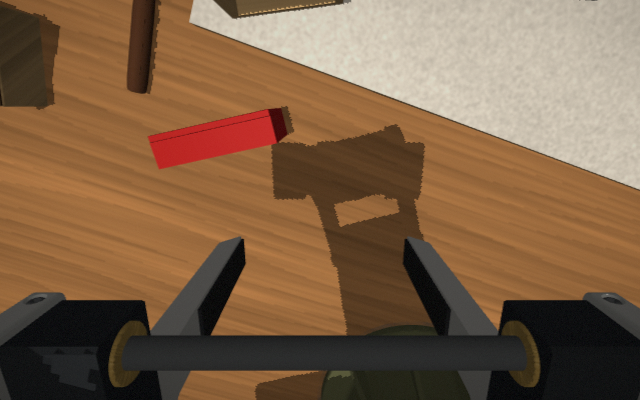

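The red look-alike lies at (220,138). The wooden lid only just shows at the top edge, around (290,8), so I'll move forward to see its robot side.

Request:
carry_out([
  [[2.0, -0.5, 0], 0, 1],
  [[2.0, -0.5, 0], 0, 1],
  [[2.0, -0.5, 0], 0, 1],
  [[2.0, -0.5, 0], 0, 1],
  [[0, 0, 0], 0, 1],
  [[0, 0, 0], 0, 1],
])

```text
clock: 3.28
eef_pos: [341.2, 263.5, 226.9]
eef_rot: [3.141, 0.001, 0.33]
wrist_force: [-0.0, -0.5, -0.5]
finger_gap: 94.3
```

Run:
```python
from h import *
p,d=vision.camera("wrist"); c=vision.calibration("wrist")
cv2.imwrite("pics/w3.png",p[:,:,::-1])
cv2.imwrite("pics/w3c.png",cv2.resize(p[0:110,150:370,::-1],None,fx=3,fy=3))
P,u,v=pts(d,c);H=np.full((400,640,3),np.nan);H[v,u]=P
th=np.radians(25.84);n=np.array([np.cos(th),np.sin(th)]);D=(H[...,:2]-[434.7,316.35])@n
L=(H[...,:2]-[434.7,316.35])@np.array([n[1],-n[0]])
s=(abs(L)<35)&(H[...,2]>35)&(H[...,2]<95)&(abs(D)<30)
print(s.sum()); 
if s.any(): print(np.percentile(D[s],[5,25,50,75,95]))
t=(H[...,2]>100)&(H[...,2]<116)&(abs(L)<75)&(abs(D)<40)
if t.any(): print(cv2.minAreaRect(H[t][:,:2].astype(np.float32)),np.median(H[t][:,2]))
delta([434.7,316.35,180],2.022)
```

```text
0
((435.10137939453125, 317.5013427734375), (30.083311080932617, 110.30207824707031), 25.850492477416992) 107.35354545715745
pos [340.6 263.5 227.1] rot [3.1412e+00 1.0000e-03 3.3020e-01] t 3.33 F [-0.2 -0.7  0.2] gap 93.8
tool delta cm [10.62 -1.95  4.7 ] rows>= 2.8235996256027907 turn deg -96.93
```

View pics/w3c.png

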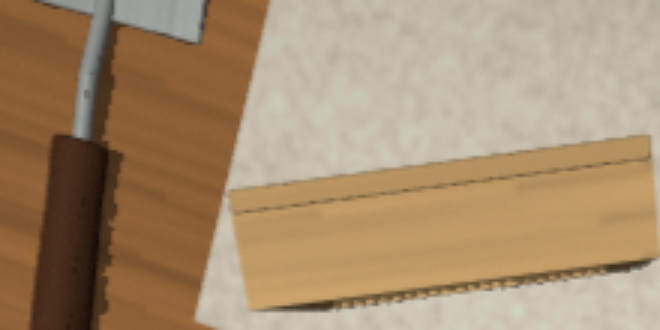

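The panel seam runs along the far edge of the lid, from crop (235,200) to (650,150). That puts the 6 mm closed panel on the +x side and the hollow facing the robot, which agrees with the flat depth plane seen by the scene camera. This is the wooden lid standing alone on the bed. The red ones at top (225,257) and (143,204) are not meant, and the wooden pieces off the bed are only stock.

Request:
carry_out([
  [[2.12, -0.4, 0], 0, 1],
  [[2.12, -0.4, 0], 0, 1],
  [[2.12, -0.4, 0], 0, 1],
  [[2.12, -0.4, 0], 0, 1],
  [[2.12, -0.4, 0], 0, 1],
  [[0, 0, 0], -6.9, 1],
  [[0, 0, 0], -6.9, 1],
  [[0, 0, 0], -6.9, 1],
  [[0, 0, 0], -6.9, 1],
  [[0, 0, 0], -6.9, 1],
  [[0, 0, 0], -6.9, 1],
  [[0, 0, 0], -6.9, 1],
  [[0, 0, 0], -6.9, 1],
  [[0, 0, 0], -6.9, 1],
  [[0, 0, 0], -6.9, 1],
  [[0, 0, 0], -6.9, 1],
  [[0, 0, 0], -6.9, 1],
  [[0, 0, 0], -6.9, 1],
  [[0, 0, 0], -6.9, 1],
])

```text
clock: 4.92
eef_pos: [433.8, 317.1, 227.8]
eef_rot: [3.141, 0.0, 2.023]
wrist_force: [-1.0, 0.3, 0.1]
finger_gap: 94.4
```

Request:
carry_out([
  [[0, 0, 0], 0, 1],
  [[0, 0, 0], 0, 1],
])

```text
clock: 5.08
eef_pos: [433.9, 317.4, 227.8]
eef_rot: [3.141, 0.0, 2.013]
wrist_force: [-0.0, 0.6, -0.1]
finger_gap: 94.1
```

Run:
```python
from h import *
delta([435,317,107],2.022)
```

```text
pos [433.9 317.4 227.8] rot [3.1414 0.     2.0134] t 5.08 F [-0.   0.6 -0.1] gap 94.1
tool delta cm [-0.08  0.08 12.08] rows>= 2.8960775850191163 turn deg -0.49
```

Request:
carry_out([
  [[0, 0.1, 2], 0, 1],
  [[0, 0, 2], 0, 1],
  [[0, 0, 2], 0, 1],
  [[0, 0, 2], 0, 1],
  [[0, 0, 2], 0, 1],
  [[0, 0, 2], 0, 1],
  [[0, 0, 0], 0, 1],
  [[0, 0, 0], 0, 0.3],
  [[0, 0, 0], 0, 0.2],
  [[0, 0, 0], 0, 0.2],
  [[0, 0, 0], 0, 0.1],
  [[0, 0, 0], 0, 0.1],
  [[0, 0, 0], 0, 0.1],
  [[0, 0, 0], 0, 0.1],
  [[0, 0, 0], 0, 0.1],
], grip_force=20)

```text
clock: 6.33
eef_pos: [435.0, 318.6, 107.6]
eef_rot: [3.141, -0.0, 2.018]
wrist_force: [-0.2, -1.0, -0.5]
finger_gap: 43.8
```

Request:
carry_out([
  [[0, 0, -1], 0, 0.1],
  [[0, 0, -1], 0, 0.1],
  [[0, 0, -1], 0, 0.1],
  [[0, 0, -1], 0, 0.1],
  [[0, 0, -1], 0, 0.1],
  [[0, 0, -1], 0, 0.1],
  [[0, 0, -1], 0, 0.1],
  [[0, 0, 0], 0, 0.1],
  [[0, 0, 0], 0, 0.1],
])

```text
clock: 7.08
eef_pos: [435.1, 318.7, 177.9]
eef_rot: [3.141, -0.0, 2.018]
wrist_force: [0.4, -0.2, -0.7]
finger_gap: 9.4
```

Run:
```python
from h import *
p,d=vision.camera("wrist"); cv2.imwrite("pics/w4.png",p[:,:,::-1])
p,d=vision.camera("scene"); cv2.imwrite("pics/s4.png",cv2.resize(p[100:260,340:500,::-1],None,fx=3,fy=3))
th=np.radians(17.25);o=np.array([625.1,-28.65]);ex=np.array([np.cos(th),np.sin(th)])
t=o-105*ex;print(t)
delta([*t,177],th+np.pi/2)
```

```text
[524.82290583 -59.78686537]
pos [434.7 318.4 176.9] rot [-3.1408e+00  1.0000e-04  2.0178e+00] t 7.18 F [ 0.4 -0.6 -0.4] gap 9.2
tool delta cm [-38.    -8.23   0.  ] rows>= 9.323561012843582 turn deg 8.36
```

View pics/s4.png

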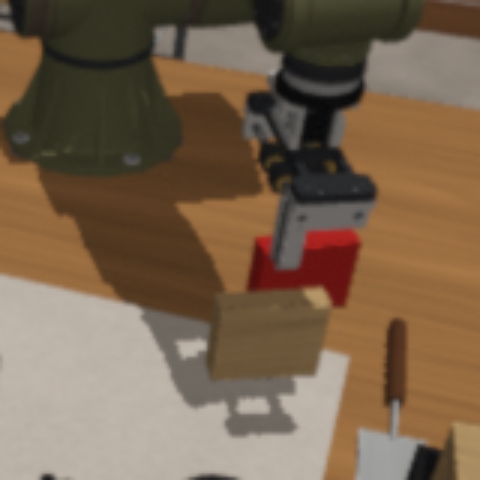

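View pics/w4.png

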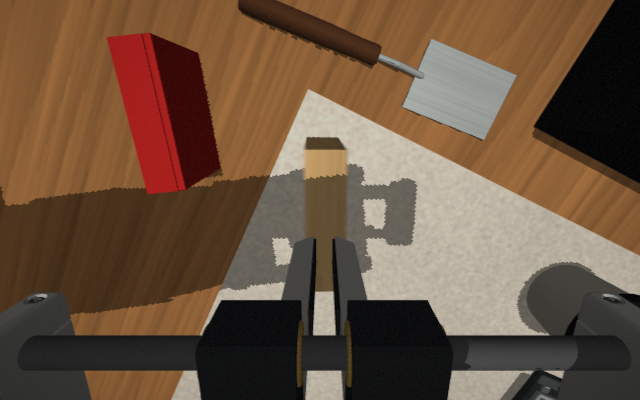

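I lifted before the fingers had closed on the lid (gap was still 43.8 mm). It is still standing in place below them at scene crop (270,335), so I'll open and redo the grasp with more closing time.

Request:
carry_out([
  [[0, 0, 0], 0, 0.7],
  [[0, 0, 0], 0, 0.7],
  [[0, 0, 0], 0, 0.7],
  [[0, 0, 0], 0, 0.7],
  [[0, 0, 0], 0, 0.7],
  [[0, 0, 0], 0, 0.7],
  [[0, 0, 0], 0, 0.7],
  [[0, 0, 0], 0, 0.7],
  [[0, 0, 0], 0, 0.7],
  [[0, 0, 0], 0, 0.7],
  [[0, 0, 0], 0, 0.7],
])

```text
clock: 8.1
eef_pos: [434.9, 318.6, 177.5]
eef_rot: [3.142, -0.0, 2.018]
wrist_force: [-0.7, 0.4, -0.2]
finger_gap: 65.9
```

Run:
```python
from h import *
a=vision.camera("top");c=vision.calibration("top")
P,u,v=pts(a[1],c)
w=np.array([[434.7,317]]) ; s=(P[:,2]>98)&(P[:,2]<116)&(np.linalg.norm(P[:,:2]-w,axis=1)<75)
print(s.sum(),cv2.minAreaRect(P[s][:,:2].astype(np.float32)))
delta([435,317,107],2.022)
```

```text
130 ((447.25799560546875, 287.2379455566406), (30.43344497680664, 46.50592803955078), 24.847431182861328)
pos [435.  318.6 177.5] rot [3.1415 0.     2.0178] t 8.15 F [-0.3  0.4 -0.7] gap 65.9
tool delta cm [-0.14 -0.07  7.05] rows>= 1.690491145257535 turn deg -0.24
```

Request:
carry_out([
  [[0, 0, 1.4], 0, 0.7],
  [[0, 0, 1.4], 0, 0.7],
  [[0, 0, 1.4], 0, 0.7],
  [[0, 0, 1.4], 0, 0.7],
  [[0, 0, 1.4], 0, 0.7],
  [[0, 0, 0], 0, 0.4],
  [[0, 0, 0], 0, 0.2],
  [[0, 0, 0], 0, 0.2],
  [[0, 0, 0], 0, 0.2],
  [[0, 0, 0], 0, 0.2],
  [[0, 0, 0], 0, 0.2],
  [[0, 0, 0], 0, 0.2],
  [[0, 0, 0], 0, 0.2],
  [[0, 0, 0], 0, 0.2],
  [[0, 0, 0], 0, 0.2],
  [[0, 0, 0], 0, 0.2],
], grip_force=20)

```text
clock: 9.48
eef_pos: [435.2, 318.7, 108.0]
eef_rot: [3.141, -0.0, 2.018]
wrist_force: [-1.1, -1.4, 6.0]
finger_gap: 29.5
```

Request:
carry_out([
  [[0, 0, -1], 0, 0.2],
  [[0, 0, -1], 0, 0.2],
  [[0, 0, -1], 0, 0.2],
  [[0, 0, -1], 0, 0.2],
  [[0, 0, -1], 0, 0.2],
  [[0, 0, 0], 0, 0.2],
  [[0, 0, 0], 0, 0.2],
])

```text
clock: 10.07
eef_pos: [435.1, 318.7, 158.1]
eef_rot: [3.14, -0.0, 2.018]
wrist_force: [-0.9, -0.1, -0.3]
finger_gap: 29.8
```

Run:
```python
from h import *
p,d=vision.camera("scene"); cv2.imwrite("pics/s5.png",cv2.resize(p[100:260,340:500,::-1],None,fx=3,fy=3))
p,d=vision.camera("wrist"); cv2.imwrite("pics/w5.png",p[:,:,::-1])
th=np.radians(17.25);o=np.array([625.1,-28.65]);ex=np.array([np.cos(th),np.sin(th)])
delta([*(o-105*ex),158],th+np.pi/2)
```

```text
pos [434.7 318.5 157. ] rot [-3.141   0.      2.0178] t 10.17 F [ 0.3  0.3 -0.2] gap 29.8
tool delta cm [-38.    -8.23  -0.09] rows>= 9.324454796705922 turn deg 8.36
```

View pics/s5.png

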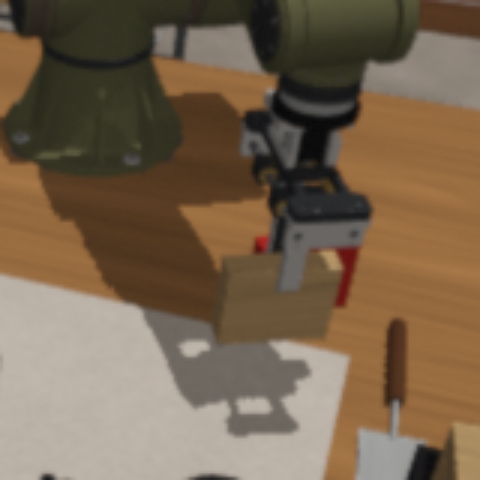

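View pics/w5.png

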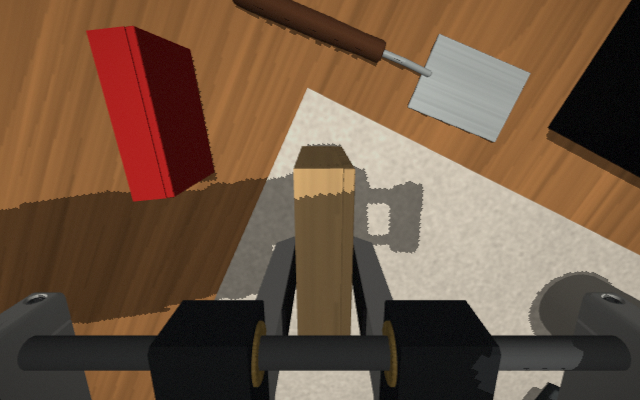

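The lid is lifted and held upright between the jaws, and the panel seam is on the far side at about (348,200). Next I'll carry it to the clear bed in front of the mouth.

Request:
carry_out([
  [[-2, -0.433, 0], 0, 0.2],
  [[-2, -0.433, 0], 0, 0.2],
  [[-2, -0.433, 0], 0, 0.2],
  [[-2, -0.433, 0], 0, 0.2],
  [[-2, -0.433, 0], 0, 0.2],
  [[-2, -0.433, 0], 0, 0.2],
  [[-2, -0.433, 0], 0, 0.2],
  [[-2, -0.433, 0], 0, 0.2],
  [[-2, -0.433, 0], 0, 0.2],
  [[-2, -0.433, 0], 0, 0.2],
  [[-2, -0.433, 0], 0, 0.2],
  [[-2, -0.433, 0], 0, 0.2],
  [[-2, -0.433, 0], 0, 0.2],
  [[-2, -0.433, 0], 0, 0.2],
  [[-2, -0.433, 0], 0, 0.2],
  [[-2, -0.433, 0], 0, 0.2],
  [[-2, -0.433, 0], 0, 0.2],
  [[-2, -0.433, 0], 0, 0.2],
  [[-2, -0.433, 0], 0, 0.2],
])

```text
clock: 11.75
eef_pos: [524.9, -60.6, 156.8]
eef_rot: [-3.141, -0.001, 2.018]
wrist_force: [0.1, 0.6, -0.7]
finger_gap: 29.9
```

Request:
carry_out([
  [[0, 0, 0], 2.1, 0.2],
  [[0, 0, 0], 2.1, 0.2],
  [[0, 0, 0], 2.1, 0.2],
  [[0, 0, 0], 2.1, 0.2],
  [[0, 0, 0], 0, 0.2],
  [[0, 0, 0], 0, 0.2],
])

```text
clock: 12.25
eef_pos: [524.8, -59.6, 157.0]
eef_rot: [-3.141, -0.0, 1.872]
wrist_force: [-0.3, -0.1, -1.4]
finger_gap: 29.8
```

Run:
```python
from h import *
th=np.radians(17.25);o=np.array([625.1,-28.65]);ex=np.array([np.cos(th),np.sin(th)])
delta([*(o-105*ex),109],th+np.pi/2)
p,d=vision.camera("wrist"); cv2.imwrite("pics/w6.png",p[:,:,::-1])
```

```text
pos [524.8 -59.6 157. ] rot [-3.1408e+00 -4.0000e-04  1.8723e+00] t 12.25 F [-0.3 -0.1 -1.4] gap 29.8
tool delta cm [-0.02 -0.    4.8 ] rows>= 1.1501154163310048 turn deg 0.03
```

View pics/w6.png

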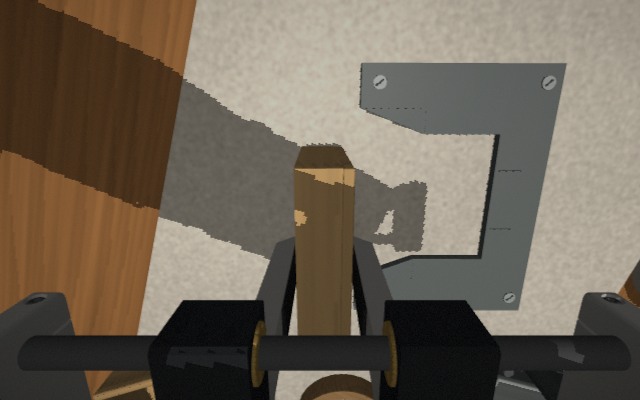

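Request:
carry_out([
  [[0, 0, 1.5], 0, 0.2],
  [[0, 0, 1.5], 0, 0.2],
  [[0, 0, 1], 0, 0.2],
  [[0, 0, 0.5], 0, 0.2],
  [[0, 0, 0.3], 0, 0.2],
  [[0, 0, 0], 0, 0.2],
  [[0, 0, 0], 0, 0.2],
])

```text
clock: 12.88
eef_pos: [525.3, -59.7, 109.9]
eef_rot: [3.141, 0.0, 1.871]
wrist_force: [-0.7, 0.9, -0.5]
finger_gap: 29.6
```

Request:
carry_out([
  [[0, 0, 0.1], 0, 0.2],
  [[0, 0, 0.1], 0, 0.2],
  [[0, 0, 0], 0, 0.2],
  [[0, 0, 0], 0, 0.2],
])

```text
clock: 13.22
eef_pos: [525.3, -59.7, 108.0]
eef_rot: [3.141, 0.001, 1.871]
wrist_force: [-0.4, -0.4, 4.2]
finger_gap: 29.5
```

Request:
carry_out([
  [[0, 0, 0], 0, 0.6],
  [[0, 0, 0], 0, 0.6],
  [[0, 0, 0], 0, 0.6],
  [[0, 0, 0], 0, 0.6],
  [[0, 0, 0], 0, 0.6],
  [[0, 0, 0], 0, 0.6],
  [[0, 0, 0], 0, 0.6],
  [[0, 0, 0], 0, 0.6],
  [[0, 0, 0], 0, 0.6],
  [[0, 0, -1], 0, 0.6],
  [[0, 0, -1], 0, 0.6],
  [[0, 0, -1], 0, 0.6],
  [[0, 0, -1], 0, 0.6],
  [[0, 0, -1], 0, 0.6],
  [[0, 0, -1], 0, 0.6],
  [[0, 0, 0], 0, 0.6],
  [[0, 0, 0], 0, 0.6],
])

```text
clock: 14.63
eef_pos: [525.2, -59.7, 168.0]
eef_rot: [3.141, 0.0, 1.871]
wrist_force: [0.3, -0.0, -1.5]
finger_gap: 56.4
```

Run:
```python
from h import *
a=vision.camera("scene");c=vision.calibration("scene");cv2.imwrite("pics/s6.png",a[0][:,:,::-1])
th=np.radians(17.25);o=np.array([625.1,-28.65]);ex=np.array([np.cos(th),np.sin(th)])
t=o+ex*-55
P,u,v=pts(a[1],c); w=o-105*ex
s=(P[:,2]>102)&(P[:,2]<113)&(np.linalg.norm(P[:,:2]-w,axis=1)<75)
print(s.sum(),cv2.minAreaRect(P[s][:,:2].astype(np.float32)))
delta([*t,168],th)
delta([*t,168],th+np.pi)
```

```text
259 ((524.7908935546875, -59.99763488769531), (34.852088928222656, 110.11369323730469), 16.9813289642334)
pos [524.9 -59.6 167.3] rot [-3.1415e+00 -1.0000e-04  1.8712e+00] t 14.68 F [-0.2 -0.2  0.1] gap 56.2
tool delta cm [-0.01  4.99 -0.07] rows>= 1.19660429129384 turn deg 89.96
pos [524.9 -59.6 167.3] rot [-3.1415e+00 -1.0000e-04  1.8712e+00] t 14.68 F [-0.2 -0.2  0.1] gap 56.2
tool delta cm [-0.01  4.99 -0.07] rows>= 1.19660429129384 turn deg -90.04
```

View pics/s6.png

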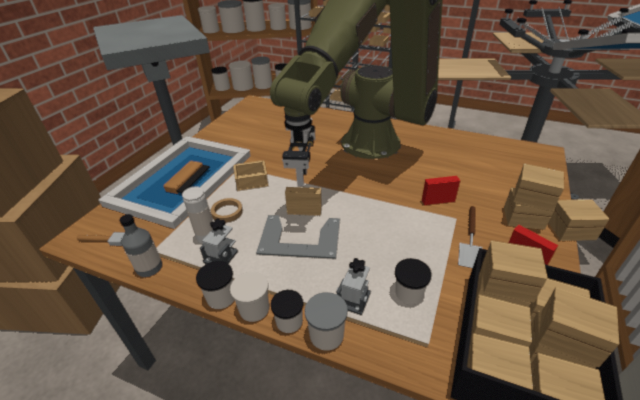

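Request:
carry_out([
  [[0, 0, 0], 6.9, 0.6],
  [[0, 0, 0], 6.9, 0.6],
  [[0, 0, 0], 6.9, 0.6],
  [[0, 0, 0], 6.9, 0.6],
  [[0, 0, 0], 6.9, 0.6],
  [[0, 0, 0], 6.9, 0.6],
  [[0, 0, 0], 6.9, 0.6],
  [[0, 0, 0], 6.9, 0.6],
  [[0, 0, 0], 6.9, 0.6],
  [[0, 0, 0], 6.9, 0.6],
  [[0, 0, 0], 6.9, 0.6],
  [[0, 0, 0], 6.9, 0.6],
  [[0, 0, 0], 7.1, 0.6],
  [[1, 0, 0], 0, 0.6],
  [[2, 0, 0], 0, 0.6],
  [[2, 0, 0], 0, 0.6],
  [[0.5, 0, 0], 0, 0.6],
  [[0, 0, 0], 0, 0.6],
  [[0, 0, 0], 0, 0.6],
])

```text
clock: 16.27
eef_pos: [576.8, -43.3, 166.7]
eef_rot: [-3.141, 0.001, 0.302]
wrist_force: [-0.0, 0.2, 0.1]
finger_gap: 56.4
```

Run:
```python
from h import *
th=np.radians(17.25);o=np.array([625.1,-28.65]);ex=np.array([np.cos(th),np.sin(th)])
delta([*(o+ex*-50),110],th)
```

```text
pos [576.8 -43.3 166.7] rot [-3.141e+00  1.400e-03  3.024e-01] t 16.27 F [-0.   0.2  0.1] gap 56.4
tool delta cm [0.06 0.03 5.67] rows>= 1.35926057021363 turn deg 0.08
```

Now I'll lower the fingers behind the closed face and push its top towards the robot.

Request:
carry_out([
  [[0, 0, 1.4], 0, 0.6],
  [[0, 0, 1.4], 0, 0.6],
  [[0, 0, 1.4], 0, 0.6],
  [[0, 0, 1.4], 0, 0.6],
  [[0, 0, 0], 0, 0.6],
  [[0, 0, 0], 0, 0.6],
])

```text
clock: 16.77
eef_pos: [576.7, -43.5, 111.4]
eef_rot: [-3.141, 0.001, 0.302]
wrist_force: [1.0, 0.1, 0.5]
finger_gap: 56.3
```

Request:
carry_out([
  [[-0.6, 0, 0], 0, 0.6],
  [[-0.6, 0, 0], 0, 0.6],
  [[-0.6, 0, 0], 0, 0.6],
  [[-0.6, 0, 0], 0, 0.6],
  [[-0.6, 0, 0], 0, 0.6],
  [[-0.6, 0, 0], 0, 0.6],
  [[-0.6, 0, 0], 0, 0.6],
  [[-0.6, 0, 0], 0, 0.6],
  [[-0.6, 0, 0], 0, 0.6],
  [[-0.6, 0, 0], 0, 0.6],
  [[0, 0, 0], 0, 0.6],
  [[0, 0, 0], 0, 0.6],
])

```text
clock: 17.77
eef_pos: [520.1, -61.3, 111.6]
eef_rot: [3.142, -0.0, 0.302]
wrist_force: [-0.1, 0.3, -0.1]
finger_gap: 56.5
```

Run:
```python
from h import *
a=vision.camera("scene");cv2.imwrite("pics/s7.png",cv2.resize(a[0][100:280,200:400,::-1],None,fx=3,fy=3))
th=np.radians(17.25)
delta([576,-43,110],th)
```

```text
pos [520.3 -61.2 111.5] rot [ 3.1415e+00 -2.0000e-04  3.0200e-01] t 17.82 F [ 0.1 -0.7 -0.1] gap 56.3
tool delta cm [ 5.86 -0.08  0.16] rows>= 1.4049445576475026 turn deg 0.05
```

View pics/s7.png

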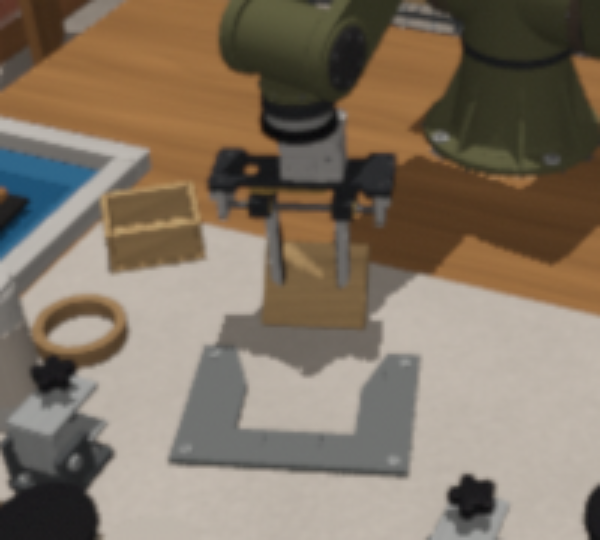

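```bash
cat >> h.py <<'E'
th=np.radians(17.25);o=np.array([625.1,-28.65]);ex=np.array([np.cos(th),np.sin(th)]);ey=np.array([-ex[1],ex[0]])
def lid(cam,lo=40,hi=56,name=None):
    p,d=vision.camera(cam);c=vision.calibration(cam)
    if name: cv2.imwrite(name,p[:,:,::-1])
    P,u,v=pts(d,c);J=np.c_[(P[:,:2]-o)@ex,(P[:,:2]-o)@ey,P[:,2]-18]
    hsv=cv2.cvtColor(p,cv2.COLOR_RGB2HSV)[v,u]
    wood=(hsv[:,1]>70)&(hsv[:,0]>8)&(hsv[:,0]<28)
    s=wood&(P[:,2]>lo)&(P[:,2]<hi)&(J[:,0]>-240)&(J[:,0]<60)&(abs(J[:,1])<85)
    m=np.zeros(d.shape,np.uint8);m[v[s],u[s]]=1
    n,l,st,_=cv2.connectedComponentsWithStats(m)
    if n<2: print(cam,"none");return
    k=l[v,u]==1+np.argmax(st[1:,4]); q=J[k]
    print(cam,k.sum(),"jig-frame",np.round(cv2.minAreaRect(q[:,:2].astype(np.float32)),1) if 0 else cv2.minAreaRect(q[:,:2].astype(np.float32)),"z",np.percentile(q[:,2],[5,50,95]).round(1))
    if k.sum()>50:
        A=np.c_[q[:,:2]-q[:,:2].mean(0),np.ones(k.sum())];print(" plane",np.linalg.lstsq(A,q[:,2],rcond=None)[0].round(3))
    return q
E
python3 - <<'E'
from h import *
lid("scene"); lid("scene",30,130)
E
```

```text
scene 288 jig-frame ((-125.51248168945312, 0.3294830322265625), (37.18560791015625, 109.7378921508789), 0.9051482081413269) z [25.1 31.6 37. ]
 plane [-3.5200e-01  4.0000e-03  3.1477e+01]
scene 619 jig-frame ((-156.71702575683594, 0.5792198181152344), (110.28622436523438, 113.63936614990234), 88.7891845703125) z [16.  28.8 31.8]
 plane [ 3.0000e-03 -1.3000e-02  2.8467e+01]
```

The depth plane fit is level (slope 0.003, about 28.5 mm above the bed), so the lid has fallen flat with its closed face up. Next I'll move back over it to the robot side.

Request:
carry_out([
  [[0, 0, -1], 0, 0.6],
  [[-2, 0, -1], 0, 0.6],
  [[-2, 0, 0], 0, 0.6],
  [[-2, 0, 0], 0, 0.6],
  [[-2, 0, 0], 0, 0.6],
  [[-2, 0, 0], 0, 0.6],
  [[-2, 0, 0], 0, 0.6],
  [[-1, 0, 0], 0, 0.6],
  [[0, 0, 0], 0, 0.6],
  [[0, 0, 0], 0, 0.6],
])

```text
clock: 18.75
eef_pos: [396.8, -100.0, 132.1]
eef_rot: [3.141, -0.001, 0.302]
wrist_force: [-0.2, 0.4, 0.5]
finger_gap: 56.7
```

Run:
```python
from h import *
lid("wrist",40,56,"pics/w8.png"); lid("scene",40,56)
delta([*(o+ex*-240),50],th)
```

```text
wrist 19981 jig-frame ((-165.15481567382812, -0.9697990417480469), (110.1500473022461, 89.34547424316406), 89.93891906738281) z [27.9 29.  30.1]
 plane [-0.0000e+00 -1.0000e-03  2.8992e+01]
scene 609 jig-frame ((-166.67042541503906, 0.04598236083984375), (110.28972625732422, 98.94549560546875), 89.41963958740234) z [24.9 28.8 31.5]
 plane [-1.1000e-02  0.0000e+00  2.8586e+01]
pos [397.  -99.7 131.8] rot [ 3.1413e+00 -6.0000e-04  3.0240e-01] t 18.85 F [ 0.1 -0.   0.7] gap 56.2
tool delta cm [-0.12 -0.03  8.17] rows>= 1.9606354340105632 turn deg 0.07
```

View pics/w8.png

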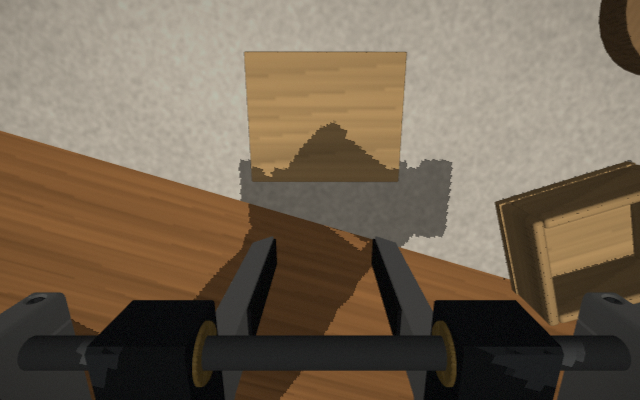

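The wrist view shows the lid lying flat with its smooth face up at (325,115). In the jig frame its centre is at (-165, -1) mm, square to within 0.1°. Next I'll lower the fingers behind it and push.

Request:
carry_out([
  [[0, 0, 2], 0, 0.6],
  [[0, 0, 2], 0, 0.6],
  [[0, 0, 2], 0, 0.6],
  [[0, 0, 1.5], 0, 0.6],
  [[0, 0, 0.8], 0, 0.6],
  [[0, 0, 0], 0, 0.6],
  [[0, 0, 0], 0, 0.6],
])

```text
clock: 19.43
eef_pos: [396.5, -99.7, 48.6]
eef_rot: [-3.141, 0.0, 0.302]
wrist_force: [0.0, 0.4, 1.1]
finger_gap: 56.2
```

Request:
carry_out([
  [[0.5, 0, 0], 0, 0.6],
  [[0.8, 0, 0], 0, 0.6],
  [[0.8, 0, 0], 0, 0.6],
  [[0.8, 0, 0], 0, 0.6],
  [[0.8, 0, 0], 0, 0.6],
  [[0.8, 0, 0], 0, 0.6],
  [[0.8, 0, 0], 0, 0.6],
  [[0.8, 0, 0], 0, 0.6],
  [[0.8, 0, 0], 0, 0.6],
  [[0.8, 0, 0], 0, 0.6],
  [[0.8, 0, 0], 0, 0.6],
  [[0.8, 0, 0], 0, 0.6],
  [[0.7, 0, 0], 0, 0.6],
  [[0, 0, 0], 0, 0.6],
  [[0, 0, 0], 0, 0.6],
])

```text
clock: 20.68
eef_pos: [491.7, -69.9, 48.3]
eef_rot: [-3.142, 0.0, 0.302]
wrist_force: [-0.0, 0.0, -0.7]
finger_gap: 56.4
```

Run:
```python
from h import *
lid("wrist",40,56,"pics/w9.png")
delta([*(o+ex*-53),47],th)
```

```text
wrist 42358 jig-frame ((-82.85659790039062, -0.5975303649902344), (89.94939422607422, 110.16976165771484), 0.0226740725338459) z [28.1 29.2 30.2]
 plane [ 0.0000e+00 -1.0000e-03  2.9162e+01]
pos [491.5 -70.   48.3] rot [-3.1415e+00  2.0000e-04  3.0220e-01] t 20.73 F [-0.5 -0.4  0.2] gap 56.6
tool delta cm [8.69 0.02 0.13] rows>= 2.084023155156606 turn deg 0.07
```

View pics/w9.png

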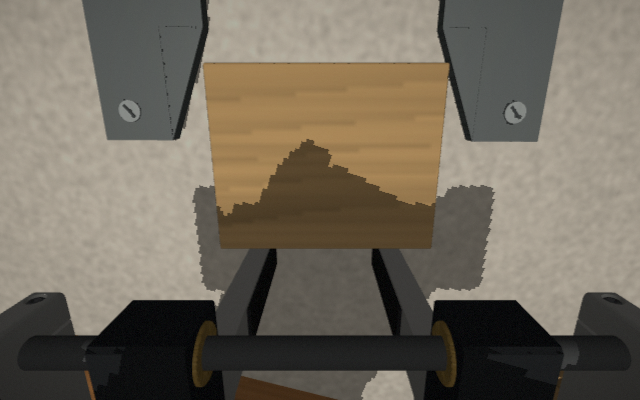

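The lid is pushing straight and sits centred at the mouth, with its front edge at row 63 between the jig arms. 83 mm remain.

Request:
carry_out([
  [[0.6, 0, 0], 0, 0.6],
  [[0.6, 0, 0], 0, 0.6],
  [[0.6, 0, 0], 0, 0.6],
  [[0.6, 0, 0], 0, 0.6],
  [[0.6, 0, 0], 0, 0.6],
  [[0.6, 0, 0], 0, 0.6],
  [[0.6, 0, 0], 0, 0.6],
  [[0.6, 0, 0], 0, 0.6],
  [[0.6, 0, 0], 0, 0.6],
  [[0.6, 0, 0], 0, 0.6],
  [[0.6, 0, 0], 0, 0.6],
  [[0.6, 0, 0], 0, 0.6],
  [[0.3, 0, 0], 0, 0.6],
  [[0, 0, 0], 0, 0.6],
  [[0, 0, 0], 0, 0.6],
])

```text
clock: 21.98
eef_pos: [563.2, -47.7, 48.3]
eef_rot: [-3.142, 0.0, 0.302]
wrist_force: [0.3, -0.3, 0.0]
finger_gap: 56.4
```

Request:
carry_out([
  [[0.2, 0, 0], 0, 0.6],
  [[0.2, 0, 0], 0, 0.6],
  [[0.1, 0, 0], 0, 0.6],
  [[0, 0, 0], 0, 0.6],
  [[0, 0, 0], 0, 0.6],
])

```text
clock: 22.4
eef_pos: [568.0, -46.3, 48.5]
eef_rot: [3.142, -0.0, 0.302]
wrist_force: [-0.0, 0.5, 0.7]
finger_gap: 56.5
```

Run:
```python
from h import *
lid("wrist",40,56,"pics/w10.png")
delta([*(o+ex*-57),47],th)
```

```text
wrist 41772 jig-frame ((-5.314674377441406, -0.5504035949707031), (110.51985931396484, 92.56024169921875), 89.97279357910156) z [28.1 29.2 30.2]
 plane [ 0.0000e+00 -1.0000e-03  2.9156e+01]
pos [568.  -46.3  48.5] rot [-3.1416e+00 -1.0000e-04  3.0210e-01] t 22.45 F [ 0.2 -0.2 -0.2] gap 56.4
tool delta cm [0.28 0.01 0.15] rows>= 0.07567514749576666 turn deg 0.06
```

View pics/w10.png

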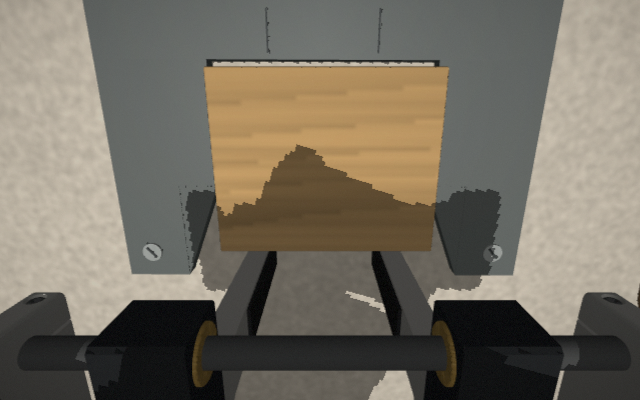

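A small gap to the back stop still shows at rows 60–66, about 3–5 mm. I'll push the rest in 1 mm steps and watch the force.

Request:
carry_out([
  [[0.1, 0, 0], 0, 0.6],
  [[0.1, 0, 0], 0, 0.6],
  [[0.1, 0, 0], 0, 0.6],
  [[0, 0, 0], 0, 0.6],
  [[0, 0, 0], 0, 0.6],
])

```text
clock: 22.87
eef_pos: [570.9, -45.3, 48.4]
eef_rot: [-3.142, -0.0, 0.302]
wrist_force: [-0.3, -0.3, 0.6]
finger_gap: 56.4
```

Request:
carry_out([
  [[0.1, 0, 0], 0, 0.6],
  [[0, 0, 0], 0, 0.6],
  [[0, 0, 0], 0, 0.6],
])

```text
clock: 23.12
eef_pos: [571.9, -45.0, 48.5]
eef_rot: [3.142, -0.0, 0.302]
wrist_force: [0.7, -0.0, -0.0]
finger_gap: 56.2
```

Request:
carry_out([
  [[0.1, 0, 0], 0, 0.6],
  [[0, 0, 0], 0, 0.6],
  [[0, 0, 0], 0, 0.6],
])

```text
clock: 23.37
eef_pos: [572.8, -44.7, 48.5]
eef_rot: [3.142, -0.0, 0.302]
wrist_force: [-0.8, -0.5, -0.4]
finger_gap: 56.6
```

Run:
```python
from h import *
lid("wrist",40,56,"pics/w11.png")
delta([*(o+ex*-57),47],th)
p=cv2.imread("pics/w11.png");cv2.imwrite("pics/w11c.png",cv2.resize(p[40:100,190:460],None,fx=2.9,fy=2.9,interpolation=cv2.INTER_CUBIC))
```

```text
wrist 41972 jig-frame ((0.5892868041992188, -0.7314872741699219), (110.95574951171875, 90.08869171142578), 89.98560333251953) z [28.1 29.2 30.2]
 plane [ 0.0000e+00 -1.0000e-03  2.9164e+01]
pos [572.8 -44.8  48.5] rot [ 3.1415e+00 -1.0000e-04  3.0220e-01] t 23.42 F [ 0.5 -1.2  0.7] gap 56.4
tool delta cm [-0.23  0.01  0.15] rows>= 0.06467974093192244 turn deg 0.06
```

View pics/w11c.png

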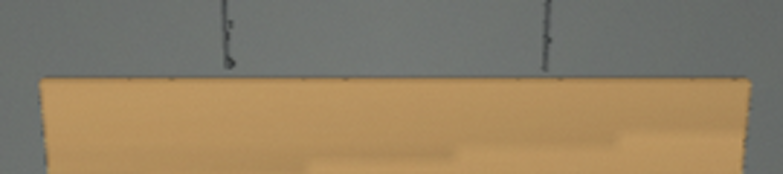

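The gap has closed in the image, but there is no contact force yet, so I'll keep pushing until the stop is felt.

Request:
carry_out([
  [[0.1, 0, 0], 0, 0.6],
  [[0, 0, 0], 0, 0.6],
  [[0, 0, 0], 0, 0.6],
])

```text
clock: 23.67
eef_pos: [573.1, -44.6, 48.4]
eef_rot: [-3.141, 0.002, 0.302]
wrist_force: [-6.6, -1.7, 5.0]
finger_gap: 56.5
```

Request:
carry_out([
  [[0.1, 0, 0], 0, 0.6],
  [[0, 0, 0], 0, 0.6],
  [[0, 0, 0], 0, 0.6],
])

```text
clock: 23.92
eef_pos: [573.2, -44.5, 48.4]
eef_rot: [-3.141, 0.004, 0.302]
wrist_force: [-14.6, -3.2, 9.1]
finger_gap: 56.4
```

The stop is felt: force rises from 7 to 15 N with almost no further travel. I'll back off and lift clear.

Request:
carry_out([
  [[-0.2, 0, 0], 0, 0.6],
  [[-0.5, 0, 0], 0, 0.6],
  [[-1, 0, 0], 0, 0.6],
  [[-2, 0, 0], 0, 0.6],
  [[-2, 0, 0], 0, 0.6],
  [[0, 0, -2], 0, 0.6],
  [[0, 0, -2], 0, 0.6],
  [[0, 0, -2], 0, 0.6],
  [[0, 0, -2], 0, 0.6],
  [[0, 0, -2], 0, 0.6],
  [[0, 0, 0], 0, 0.6],
  [[0, 0, 0], 0, 0.6],
])

```text
clock: 24.92
eef_pos: [520.4, -61.2, 148.9]
eef_rot: [3.141, -0.002, 0.302]
wrist_force: [-0.0, 0.8, -1.0]
finger_gap: 56.9
```

Run:
```python
from h import *
lid("wrist",40,56,"pics/w12.png");lid("scene",40,56,"pics/s12.png")
delta([500,-70,150],th)
```

```text
wrist 19557 jig-frame ((-0.42792510986328125, -0.03244781494140625), (110.30547332763672, 88.58148193359375), 89.9554214477539) z [26.7 27.9 29.1]
 plane [-2.0000e-03  0.0000e+00  2.7937e+01]
scene 821 jig-frame ((-0.2821540832519531, 0.9204597473144531), (109.69459533691406, 96.37512969970703), 89.6002197265625) z [25.5 28.7 31.1]
 plane [-1.000e-02 -2.000e-03  2.861e+01]
pos [519.7 -61.1 147.4] rot [-3.141e+00  1.100e-03  3.021e-01] t 25.02 F [-0.2  0.3  1.2] gap 56.4
tool delta cm [-2.15  0.26 -0.26] rows>= 0.5231174047615178 turn deg 0.06
```

View pics/w12.png

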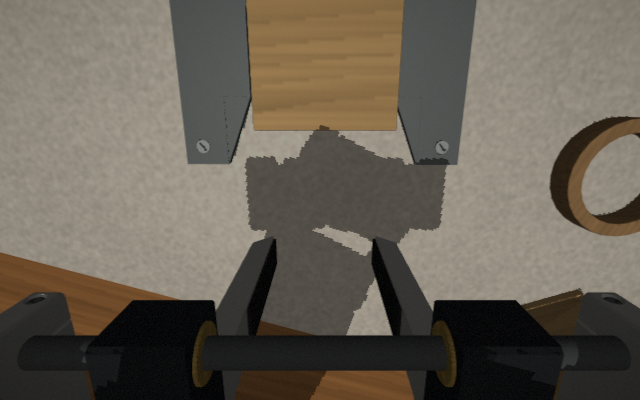

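View pics/s12.png

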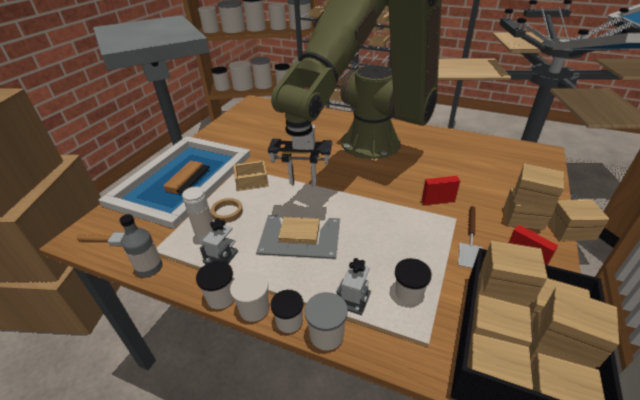

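The wrist view shows the lid in the cut-out, its rear edge at row 130 and an even gap to both jig arms. The scene view shows it seated at (298,230), the bystanders where they were, and the gripper clear of everything.

```bash
python3 -c "
from cell import workorder; print(workorder.sign_off())"
```

```text
the job is handed in; nothing more can be done
None
```

The lid is lying flat in the jig, closed face up and pushed home against the back stop. I let go of it, moved the gripper clear and handed the job in at about 25 s.

I gripped the lid across its 30 mm and stood it upright in front of the mouth. I then tipped it towards the robot so the hollow side went down, and pushed it in with two spread fingers.

**Final checks**
- **Position:** the wrist camera puts the lid's centre at about (-0.4, 0.0) mm in the jig frame, turned by less than 0.1°. The scene camera gives (-0.3, 0.9) mm.
- **Flatness:** the face is level to within 0.002 rad by the wrist camera and 0.010 rad by the noisier scene camera. It reads about 28–28.6 mm above the nominal bed height; the top camera also read the bed about 1 mm low at the start.
- **Back stop:** pushing force rose to about 15 N with almost no further travel, so the lid reached the stop.
- **Other things:** they looked unmoved in the final scene picture, but I did not measure them.

**What failed or disagreed**
- My first grasp lifted before the fingers had closed. The lid stayed standing, and the second grasp held.
- The closed face started about 2.7 rad from facing the robot by my measurement, more than the 1.9 rad stated. Both the scene depth and the panel seam in the wrist view showed it there, so I went by those.

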